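# Withdraw the red locking key through the carousel guard

## Robot

A 6-joint arm with a two-finger parallel gripper is mounted at the origin on the work surface. World frame = base frame: x ahead of the robot, y to its left, z up, the work surface at z = 0. Lengths are in m, angles in rad, forces in N, time in s.
With the tool pointing down it reaches from about 0.375 to 0.9 m from the base axis. Payload 3.1 kg.
Tool frame: the origin (TCP) lies at the very end of the fingers, on their centre line; the grasp point (between the pads) lies 19 mm behind it; x points along the fingers, y is the direction in which the jaws open and shut, and the axes are right-handed (so a half turn about x gives the same grasp; the last joint's range is limited). The gripper opens to 85 mm and grips with 20 to 120 N. Pads are 22 mm wide; open, the fingers measure 114 mm over their backs; the gripper's body (76 mm by 85 mm) begins 54 mm behind the grasp point. The pads swing forward as they close: fully open they stand 13 mm farther back than shut.
Start: joints at [-1.351, 0.527, 1.433, -0, 1.181, -0.178], TCP at [0.243, -0.576, 0.231] pointing down, gripper open.
Joint ranges: [-3.08, 3.08], [-0.75, 2.2], [0.22, 2.44], [-1.43, 4.57], [0, 2.65], [-2.85, 2.85]. Speed limits (rad/s): [2.79, 2.79, 3.14, 3.14, 3.14, 3.14].

## Interface

Orientations are given as a unit quaternion [w, x, y, z].
In Python, from station import bot, viewer gives the robot as it stands.
- The arm moves only by the tool servo_tool, never from a script. Its argument "steps" is a list of rows, each an object of numbers: "dx", "dy", "dz": the shift along the tool's x, y, z in mm; "ax", "ay", "az": the turn, a rotation vector about the tool's x, y, z in degrees. A call has 1 to 20 rows; each row shifts and turns the commanded pose from where the row before left it, along the tool's axes as they then stand; what a row does not reach is not made up. A row lasts 1/10 s, in which the tool goes at most 50 mm and 8.59 degrees, less where a joint would pass 70% of its speed; a pose out of reach is approached as far as the arm can. A call is refused whole if a number of a shift passes 50 or a number of a turn 8.59, either way. A call with a gripper value outside its range is refused whole. "jaw" is the finger opening in mm, from 0 to 85.4, set as the call begins (left out, the last holds). The fingers move at their own pace and stop on an object; "squeeze" is the grip in N (left out, the last holds). Time passes only in rows, so rows that do not move let the fingers close. It gives the time, the measured TCP pose, the force and the opening at its end, in the units of the state.
- bot.read_state(): the state, without advancing time (a new reading comes with each control period).
- viewer.read_camera(name): name is "side" or "top"; returns the picture (400x640x3 uint8, blue, green, red); there is no depth.
- viewer.calibration(name): a dict with "camera_matrix" (3x3 intrinsics, pixels), "R" (3x3) and "t" (3): a world point X has camera coordinates R X + t. Camera axes: x right, y down, z forward; pixel columns grow to the right and rows downward; lengths in m; the calibration is good to about 2 mm. A picture is of the moment at which its call begins. calibration takes no time and is no camera call.
- bot.hand_in(): hands the job in, once; it reports no verdict.
The state is a dict: "time_s": time; "joints": joint angles; "qvel": joint speeds; "effort": joint torques, N m; "eef_pos": TCP position; "tool_rot": TCP orientation; "ft_force": force on the tool from outside, world axes, zero at the start; "torque": the same for the moment, N m; "width": opening from 0.0 (shut) to 1.0 (fully open).
Only numpy, scipy, OpenCV 4.12 (cv2) and the standard library are available. Lean on these libraries where they do the work, as an engineer would, in place of code of your own. Each camera call takes 0.05 s, during which the arm holds its last target. There are 200 camera calls.

## Task

Take the red-gripped locking key out of the sample carousel: without forcing it, turn it until its long flat foot lies along its slot in the clear guard, draw it straight up through the slot, and gently stand it upright on its foot inside the dark grey tray. Leave the blue-gripped key as it is.

Things in the scene. Friction and masses are not known exactly. Their poses are not given: they have to be found in the camera images.
- red_key_grip (a point): Red-gripped key, 0.25 kg, loose. Point: centre of the grip, 71 mm above the foot's underside. Grip 40 (own x) x 16 (y) x 30 mm high. A 12 mm stem leads down to a steel foot 70 (x) x 28 (y) x 12 mm. It stands free on the carousel base, within 6 mm of a slot's centre, foot under the guard and 55 to 90 deg either way across the slot. Same after a half turn about z.
- carousel: Fixed carousel; origin: centre of its underside, on the table. Round base 340 mm wide, 20 thick. Clear guard 230 x 230 mm, underside 45, top 51 mm above the table; bolts and hub to 59. White tubes to 204 mm radius, under 50 high. Two orange-trimmed guard slots, 90 mm along own x, 48 wide, centred at own y +65 and -65 mm; the red key is in either.
- blue_key_grip (a point): The other key, with a blue grip, same shape and size as the red one, standing in the other slot, to be left alone. This point is the centre of its grip.
- tray: Fixed dark grey open tray on the table, 140 mm (own x) by 110 mm (own y) outside, 20 mm high, walls and floor 5 mm thick. The origin is the centre of its underside. A key standing in it has its grip centre 76 mm above the table.
Mind the look-alikes: they are no part of the job. What is shaped like the part that bears blue_key_grip but green or orange is not meant.

How it is judged:
By the outcome, as a careful person would: the job done as asked, in the order asked, and still so for the second after the job is handed in, with the robot touching nothing.
It also fails if it takes over 42 s, if anything falls off the work surface, if the arm or the gripper's body presses on something with over 40 N, if the wrist force passes 120 N, or if a joint passes its speed limit or range.

## Working session

There is one attempt and no reset: what is moved stays moved. The work goes in short steps, Python scripts to look and compute and a tool call to move; the robot and the scene stay as the last step left them, time stands still between calls to the robot, and variables do not carry over. Pictures are saved under pics/ and viewed, about 8 in all and at most 12, crops included, and the job is handed in when it is done.

Besides the shell and the picture viewer there is one more tool, called after "Call:" as name([rows], argument=value, ...), one row to a line, values as JSON. servo_tool: Moves the arm, as the interface text tells. Its arguments: {"type":"object","properties":{"steps":{"type":"array","items":{"type":"object","properties":{"dx":{"type":"number"},"dy":{"type":"number"},"dz":{"type":"number"},"ax":{"type":"number"},"ay":{"type":"number"},"az":{"type":"number"}}}},"jaw":{"type":"number"},"squeeze":{"type":"number"}},"required":["steps"]}

```bash
mkdir -p pics; python3 - <<'E'
from station import bot, viewer
import cv2,numpy as np
for n in("side","top"):
    im=viewer.read_camera(n); cv2.imwrite(f"pics/{n}0.png",im)
    c=viewer.calibration(n); print(n,c)
s=bot.read_state(); print(s)
a=cv2.imread("pics/side0.png");b=cv2.imread("pics/top0.png")
E
```

```text
side {'camera_matrix': array([[451.59633192,   0.        , 315.72505534],
       [  0.        , 451.59633192, 199.56105989],
       [  0.        ,   0.        ,   1.        ]]), 'R': array([[ 0.98044703, -0.19669543,  0.00587546],
       [-0.14556258, -0.74501557, -0.65097108],
       [ 0.13242034,  0.63738741, -0.7590798 ]]), 't': array([-0.52135135,  0.18291718,  0.93404151])}
top {'camera_matrix': array([[371.95570284,   0.        , 316.85799734],
       [  0.        , 371.95570284, 207.61491719],
       [  0.        ,   0.        ,   1.        ]]), 'R': array([[-0.00337414, -0.99958874, -0.02847745],
       [-0.98620859,  0.00803857, -0.16531183],
       [ 0.16547277,  0.02752692, -0.98583012]]), 't': array([0.07403367, 0.56341364, 0.77255203])}
{'time_s': 0.1, 'joints': array([-1.35051883e+00,  5.28336931e-01,  1.43375184e+00, -5.48075700e-06,
        1.18138540e+00, -1.78476399e-01]), 'qvel': array([ 0.00100394, -0.0011719 , -0.00372709, -0.00145807, -0.00218644,
        0.00072197]), 'effort': array([-6.41978422e-04, -4.43305957e+01, -1.78586018e+01, -3.03326615e-04,
        3.85988955e-03,  3.55275404e-06]), 'eef_pos': array([ 0.24256952, -0.57532971,  0.23046085]), 'tool_rot': array([-0.13938425, -0.69308297, -0.14071431,  0.69311436]), 'ft_force': array([ 0.2623514 ,  0.43922586, -0.54076119]), 'torque': array([ 0.03171551, -0.00192697,  0.08301542]), 'width': 1.000298946665258}
```

View pics/top0.png

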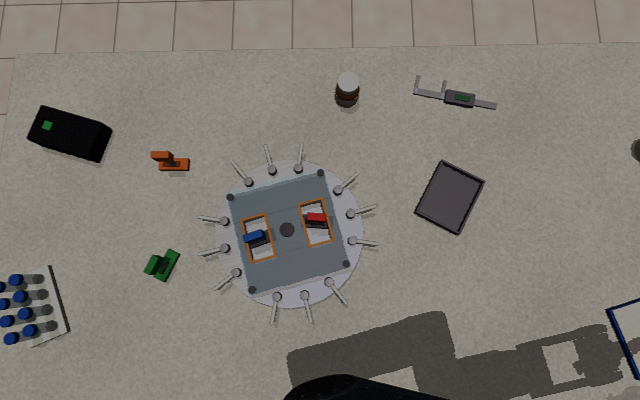

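View pics/side0.png

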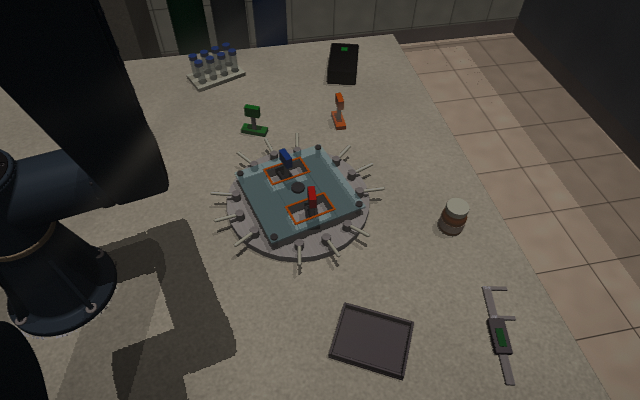

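Top view: red grip at (316,220), blue at (255,237), and green (158,265) and orange (165,158) decoys outside the carousel. The tray is at (450,197). Side view: red at (312,193), blue at (286,157). The red grip in the carousel's right-hand slot is the one meant, and I'll confirm it in an enlarged crop.

```bash
cat > h.py <<'E'
import cv2,numpy as np
from station import bot,viewer
C={n:viewer.calibration(n) for n in("side","top")}
def ray(n,uv):
    c=C[n];d=c["R"].T@np.linalg.solve(c["camera_matrix"],[uv[0],uv[1],1]);return -c["R"].T@c["t"],d
def atz(n,uv,z):
    o,d=ray(n,uv);return o+d*(z-o[2])/d[2]
def tri(a,b):
    A=[];B=[]
    for n,uv in(("side",a),("top",b)):
        o,d=ray(n,uv);d/=np.linalg.norm(d);P=np.eye(3)-np.outer(d,d);A.append(P);B.append(P@o)
    return np.linalg.lstsq(np.vstack(A),np.hstack(B),rcond=None)[0]
def proj(n,X):
    c=C[n];p=c["camera_matrix"]@(c["R"]@np.asarray(X)+c["t"]);return p[:2]/p[2]
def red(im):
    h=cv2.cvtColor(im,cv2.COLOR_BGR2HSV);return (((h[...,0]<6)|(h[...,0]>174))&(h[...,1]>150)&(h[...,2]>60)).astype(np.uint8)
def crop(im,x,y,w,h,s): return cv2.resize(im[y:y+h,x:x+w],None,fx=s,fy=s,interpolation=cv2.INTER_CUBIC)
E
python3 - <<'E'
from h import *
s=cv2.imread("pics/side0.png");t=cv2.imread("pics/top0.png")
cv2.imwrite("pics/c1.png",np.hstack([crop(t,286,190,57,62,7),crop(s,280,175,57,62,7)]))
m={}
for n,im in(("side",s),("top",t)):
    r=red(im)
    k,l,st,c=cv2.connectedComponentsWithStats(r);i=1+np.argmax(st[1:,4]);print(n,st[i],c[i])
    b=cv2.minAreaRect(np.argwhere(l==i)[:,::-1].astype(np.float32));print(b)
    m[n]=c[i]
    h=cv2.cvtColor(im,cv2.COLOR_BGR2HSV)
    o=((h[...,0]>7)&(h[...,0]<18)&(h[...,1]>140)&(h[...,2]>90)).astype(np.uint8)
    o=cv2.dilate(o,np.ones((3,3)))
    k,l,st,c=cv2.connectedComponentsWithStats(o)
    for i in range(1,k):
        if st[i,4]>60:
            b=cv2.minAreaRect(np.argwhere(l==i)[:,::-1].astype(np.float32))
            q=np.array([atz(n,p,.051)[:2] for p in cv2.boxPoints(b)]);print(n,"orange",st[i],c[i],q.round(3).tolist(), q.mean(0).round(4),[round(float(np.linalg.norm(q[j]-q[j-1])),3) for j in range(4)])
print("red",tri(m["side"],m["top"]))
h=cv2.cvtColor(t,cv2.COLOR_BGR2HSV);
E
```

```text
side [308 186   9  14  99] [311.49494949 192.76767677]
((311.3999938964844, 192.70001220703125), (14.042509078979492, 7.155418395996094), 79.69515228271484)
side orange [335  92  10  11  90] [339.43333333  97.07777778] [[0.684, 0.48], [0.709, 0.476], [0.698, 0.431], [0.674, 0.435]] [0.6914 0.4554] [0.046, 0.026, 0.046, 0.025]
side orange [331 110  16  18 179] [338.26256983 119.32960894] [[0.65, 0.401], [0.685, 0.412], [0.683, 0.331], [0.65, 0.321]] [0.667  0.3663] [0.08, 0.036, 0.081, 0.034]
side orange [262 156  50  30 442] [286.17647059 171.01809955] [[0.441, 0.217], [0.554, 0.25], [0.558, 0.181], [0.449, 0.151]] [0.5004 0.1999] [0.067, 0.118, 0.07, 0.113]
side orange [284 191  53  35 519] [309.6300578  208.49710983] [[0.474, 0.091], [0.587, 0.123], [0.591, 0.054], [0.483, 0.027]] [0.5338 0.0737] [0.065, 0.117, 0.068, 0.112]
top [307 213  19   8 136] [316.05147059 216.55147059]
((316.0, 216.5), (7.0, 18.0), 90.0)
top orange [150 150  20   9 174] [159.2816092  153.96551724] [[0.7, 0.452], [0.699, 0.408], [0.68, 0.407], [0.681, 0.451]] [0.6902 0.4293] [0.019, 0.044, 0.019, 0.044]
top orange [158 157  31  14 311] [174.93890675 164.42122186] [[0.683, 0.432], [0.682, 0.363], [0.652, 0.362], [0.653, 0.43]] [0.6675 0.3968] [0.031, 0.069, 0.031, 0.069]
top orange [297 196  38  52 587] [315.52981261 221.40545145] [[0.575, 0.118], [0.592, 0.057], [0.49, 0.03], [0.474, 0.09]] [0.5327 0.074 ] [0.105, 0.064, 0.105, 0.062]
top orange [239 212  38  52 567] [258.41446208 237.44268078] [[0.542, 0.245], [0.557, 0.183], [0.455, 0.156], [0.44, 0.217]] [0.4987 0.2001] [0.105, 0.064, 0.105, 0.063]
red [0.53611456 0.07099293 0.10234725]
```

View pics/c1.png

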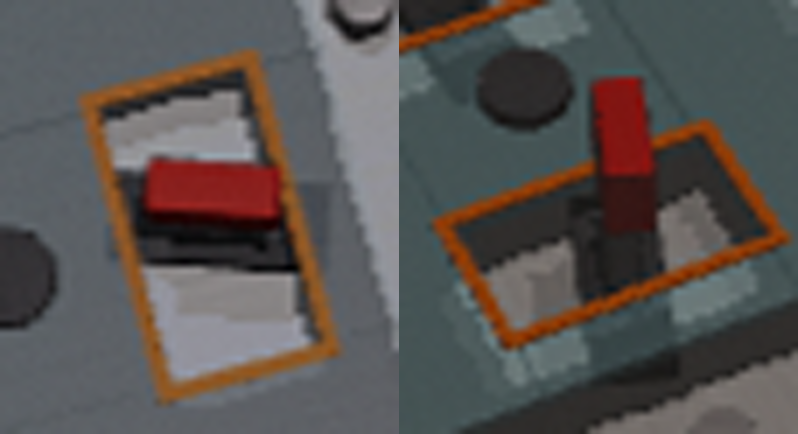

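The crop confirms the red key: red grip on a dark stem, foot under the guard across the slot, with the slot axis at about 15° and its centre at about (0.533, 0.074). Next I'll fit the grip box and the tray outline in both views.

```bash
cat > fit.py <<'E'
from h import *
from scipy.optimize import minimize
def corners(x,y,z,th,L,W,H):
    c,s=np.cos(th),np.sin(th)
    return [(x+c*a-s*b,y+s*a+c*b,z+h) for a in(-L/2,L/2) for b in(-W/2,W/2) for h in(-H/2,H/2)]
def sil(n,P,S=8,shape=(400,640),off=(0,0)):
    p=np.array([proj(n,q) for q in P])-off
    h=cv2.convexHull(((p+.5)*S).astype(np.float32)).round().astype(np.int32)
    m=np.zeros((shape[0]*S,shape[1]*S),np.uint8);cv2.fillConvexPoly(m,h,255)
    return cv2.resize(m,(shape[1],shape[0]),interpolation=cv2.INTER_AREA)/255.
def fit(masks,offs,p0,dims,steps):
    def cost(p): return sum(np.abs(sil(n,corners(*p,*dims),8,masks[n].shape,offs[n])-masks[n]).sum() for n in masks)
    best=None
    for k in range(2):
        D=np.diag(steps);sim=np.vstack([p0]+[np.array(p0)+d for d in D])
        r=minimize(cost,p0,method="Nelder-Mead",options=dict(initial_simplex=sim,xatol=1e-5,fatol=.01,maxiter=400));p0=r.x
    return r.x,r.fun
def masks(fn,box,f):
    M={};O={}
    for n in fn:
        x,y,w,h=box[n];M[n]=f(fn[n])[y:y+h,x:x+w].astype(float);O[n]=(x,y)
    return M,O
def redm(im):
    h=cv2.cvtColor(im,cv2.COLOR_BGR2HSV);return ((h[...,0]<6)|(h[...,0]>174))&(h[...,1]>120)&(h[...,2]>25)
E
python3 - <<'E'
from fit import *
I={n:cv2.imread(f"pics/{n}0.png") for n in("side","top")}
M,O=masks(I,dict(side=(295,175,35,40),top=(295,200,45,30)),redm)
for th in(-1.5,-1.8,1.4):
    p,f=fit(M,O,[.533,.073,.091,th],(.04,.016,.03),[.004,.004,.004,.15]);print("red",p.round(4),np.degrees(p[3]).round(1),f,[int(m.sum()) for m in M.values()])
def bl(im):
    h=cv2.cvtColor(im,cv2.COLOR_BGR2HSV);return (h[...,0]>100)&(h[...,0]<130)&(h[...,1]>120)&(h[...,2]>25)
M,O=masks(I,dict(side=(270,140,30,35),top=(240,222,30,25)),bl)
for th in(-1.5,-1.9,-1.1,):
    p,f=fit(M,O,[.5,.2,.091,th],(.04,.016,.03),[.004,.004,.004,.15]);print("blue",p.round(4),np.degrees(p[3]).round(1),f)
def dark(im):
    g=cv2.GaussianBlur(im,(3,3),0).max(2);m=(g<95).astype(np.uint8);m=cv2.morphologyEx(m,cv2.MORPH_CLOSE,np.ones((5,5)));k,l,st,c=cv2.connectedComponentsWithStats(m);return l==1+np.argmax(st[1:,4])
B=dict(side=(320,295,100,90),top=(405,150,90,95))
M={n:dark(I[n][y:y+h,x:x+w]).astype(float) for n,(x,y,w,h) in B.items()};O={n:b[:2] for n,b in B.items()}
c=np.argwhere(M["top"]).mean(0)[::-1]+O["top"];print("tray c",atz("top",c,.01))
p0=atz("top",c,.01)
for th in(1.0,-.6,-.2):
    p,f=fit(M,O,[p0[0],p0[1],.01,th],(.14,.11,.02),[.01,.01,.004,.2]);print("tray",p.round(4),np.degrees(p[3]).round(1),f,[int(m.sum()) for m in M.values()])
E
```

```text
red [ 0.537   0.0719  0.0887 -1.6859] -96.6 47.576470588235296 [160, 175]
red [ 0.537   0.072   0.0881 -1.6862] -96.6 47.11764705882352 [160, 175]
red [0.5369 0.0721 0.0885 1.4484] 83.0 47.694117647058825 [160, 175]
blue [ 0.4991  0.2027  0.0887 -1.3819] -79.2 161.69019607843137
blue [ 0.4991  0.2025  0.0889 -1.3817] -79.2 161.56470588235294
blue [ 0.4991  0.2036  0.0879 -1.3854] -79.4 161.22745098039212
tray c [ 0.59141003 -0.23147131  0.01      ]
tray [ 0.595  -0.2321  0.0018  0.7445] 42.7 2618.0549019607843 [4591, 3163]
tray [ 0.593  -0.2325  0.0056 -0.5009] -28.7 183.93333333333334 [4591, 3163]
tray [ 0.5932 -0.2322  0.0053 -0.4991] -28.6 184.46274509803922 [4591, 3163]
```

```bash
cat >> h.py <<'E'
from scipy.spatial.transform import Rotation as R_
def go(target,yaw=None,s=None):
    """tool-frame delta (mm) to world TCP target, and ax (deg) to bring tool y to world yaw (deg)"""
    s=s or bot.read_state();q=s["tool_rot"];r=R_.from_quat([q[1],q[2],q[3],q[0]]);m=r.as_matrix()
    y=np.degrees(np.arctan2(m[1,1],m[0,1]))
    print("t",round(s["time_s"],2),"pos",(s["eef_pos"]*1000).round(1),"yaw",round(y,1),"toolx",m[:,0].round(3),"j",np.degrees(s["joints"]).round(1),"w",round(s["width"]*85.4,1),"F",s["ft_force"].round(1),"T",s["torque"].round(2))
    print("tool d mm",(m.T@(np.array(target)-s["eef_pos"])*1000).round(1))
    if yaw is not None: print("ax",round((-(yaw-y)+180)%360-180,1))
E
python3 -c "
from h import *
go([.537,.072,.16],-6.8);go([.537,.072,.16],173.2)"
```

```text
t 0.1 pos [ 242.6 -575.3  230.5] yaw -67.2 toolx [-0.     0.002 -1.   ] j [-77.4  30.3  82.1  -0.   67.7 -10.2] w 85.4 F [ 0.3  0.4 -0.5] T [ 0.03 -0.    0.08]
tool d mm [  71.5 -482.1 -522.6]
ax -60.4
t 0.1 pos [ 242.6 -575.3  230.5] yaw -67.2 toolx [-0.     0.002 -1.   ] j [-77.4  30.3  82.1  -0.   67.7 -10.2] w 85.4 F [ 0.3  0.4 -0.5] T [ 0.03 -0.    0.08]
tool d mm [  71.5 -482.1 -522.6]
ax 119.6
```

Call:
servo_tool([
  {"dy": -30, "dz": -32.5},
  {"dy": -30, "dz": -32.5},
  {"dy": -30, "dz": -32.5},
  {"dy": -30, "dz": -32.5},
  {"dy": -30, "dz": -32.5},
  {"dy": -30, "dz": -32.5},
  {"dy": -30, "dz": -32.5},
  {"dy": -30, "dz": -32.5},
  {"dy": -30, "dz": -32.5},
  {"dy": -30, "dz": -32.5},
  {"dy": -30, "dz": -32.5},
  {"dy": -30, "dz": -32.5},
  {"dy": -30, "dz": -32.5},
  {"dy": -30, "dz": -32.5},
  {"dy": -30, "dz": -32.5},
  {"dy": -30, "dz": -32.5},
  {},
  {},
], jaw=50)

```text
validation failed for argument at $.st...
```

Call:
servo_tool([
  {"dx": 5, "ax": -7.5},
  {"dx": 10, "ax": -7.5},
  {"dx": 10, "ax": -7.5},
  {"dx": 10, "ax": -7.5},
  {"dx": 10, "ax": -7.5},
  {"dx": 10, "ax": -7.5},
  {"dx": 10, "ax": -7.5},
  {"dx": 5, "ax": -7.5},
  {},
  {},
])

```text
validation failed for argument at $.st...
```

```bash
python3 -c "
from fit import *
go([.537,.072,.072],-6.8)
I={n:viewer.read_camera(n) for n in('side','top')}
for n in I: cv2.imwrite(f'pics/{n}1.png',I[n])
cv2.imwrite('pics/c2.png',np.hstack([crop(I['top'],260,150,110,110,3.6),crop(I['side'],260,120,110,110,3.6)]))
"
```

```text
t 0.1 pos [ 242.6 -575.3  230.5] yaw -67.2 toolx [-0.     0.002 -1.   ] j [-77.4  30.3  82.1  -0.   67.7 -10.2] w 85.4 F [ 0.3  0.4 -0.5] T [ 0.03 -0.    0.08]
tool d mm [ 159.5 -481.9 -522.6]
ax -60.4
```

View pics/c2.png

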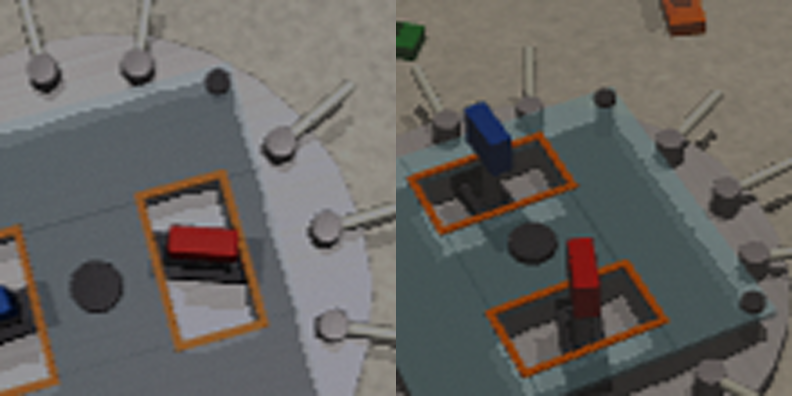

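The calls were refused and nothing moved. The crop shows red at (316,217) with the foot under the guard, as before. The empty rows are the likely cause.

Call:
servo_tool([
  {"dx": 0, "dy": -30, "dz": -32.5, "ax": 0, "ay": 0, "az": 0},
  {"dx": 0, "dy": -30, "dz": -32.5, "ax": 0, "ay": 0, "az": 0},
  {"dx": 0, "dy": -30, "dz": -32.5, "ax": 0, "ay": 0, "az": 0},
  {"dx": 0, "dy": -30, "dz": -32.5, "ax": 0, "ay": 0, "az": 0},
  {"dx": 0, "dy": -30, "dz": -32.5, "ax": 0, "ay": 0, "az": 0},
  {"dx": 0, "dy": -30, "dz": -32.5, "ax": 0, "ay": 0, "az": 0},
  {"dx": 0, "dy": -30, "dz": -32.5, "ax": 0, "ay": 0, "az": 0},
  {"dx": 0, "dy": -30, "dz": -32.5, "ax": 0, "ay": 0, "az": 0},
  {"dx": 0, "dy": -30, "dz": -32.5, "ax": 0, "ay": 0, "az": 0},
  {"dx": 0, "dy": -30, "dz": -32.5, "ax": 0, "ay": 0, "az": 0},
  {"dx": 0, "dy": -30, "dz": -32.5, "ax": 0, "ay": 0, "az": 0},
  {"dx": 0, "dy": -30, "dz": -32.5, "ax": 0, "ay": 0, "az": 0},
  {"dx": 0, "dy": -30, "dz": -32.5, "ax": 0, "ay": 0, "az": 0},
  {"dx": 0, "dy": -30, "dz": -32.5, "ax": 0, "ay": 0, "az": 0},
  {"dx": 0, "dy": -30, "dz": -32.5, "ax": 0, "ay": 0, "az": 0},
  {"dx": 0, "dy": -30, "dz": -32.5, "ax": 0, "ay": 0, "az": 0},
  {"dx": 0, "dy": 0, "dz": 0, "ax": 0, "ay": 0, "az": 0},
  {"dx": 0, "dy": 0, "dz": 0, "ax": 0, "ay": 0, "az": 0},
], jaw=50)

```text
time_s: 2.0
eef_pos: [0.5353, 0.0693, 0.231]
tool_rot: [-0.141, -0.693, -0.141, 0.693]
ft_force: [-0.5, -0.5, 0.9]
width: 0.589
```

Accepted. Next I turn and lower to just above the key.

Call:
servo_tool([
  {"dx": 5, "ax": -7.5},
  {"dx": 10, "ax": -7.5},
  {"dx": 10, "ax": -7.5},
  {"dx": 10, "ax": -7.5},
  {"dx": 10, "ax": -7.5},
  {"dx": 10, "ax": -7.5},
  {"dx": 10, "ax": -7.5},
  {"dx": 5, "ax": -7.5},
  {"dx": 0},
  {"dx": 0},
])

```text
validation failed for argument at $.st...
```

```bash
python3 -c "
from fit import *
go([.537,.072,.073],-6.8)
I={n:viewer.read_camera(n) for n in('side','top')}
for n in I: cv2.imwrite(f'pics/{n}2.png',I[n])
cv2.imwrite('pics/c3.png',np.hstack([crop(I['top'],260,150,110,110,3.6),crop(I['side'],260,120,110,110,3.6)]))
"
```

```text
t 2.0 pos [535.3  69.3 231. ] yaw -67.0 toolx [-0.001 -0.    -1.   ] j [-4.5 23.7 94.3 -0.  62.  62.5] w 50.3 F [-0.5 -0.5  0.9] T [ 0.02 -0.04  0.03]
tool d mm [158.   -1.9  -2.8]
ax -60.2
```

View pics/c3.png

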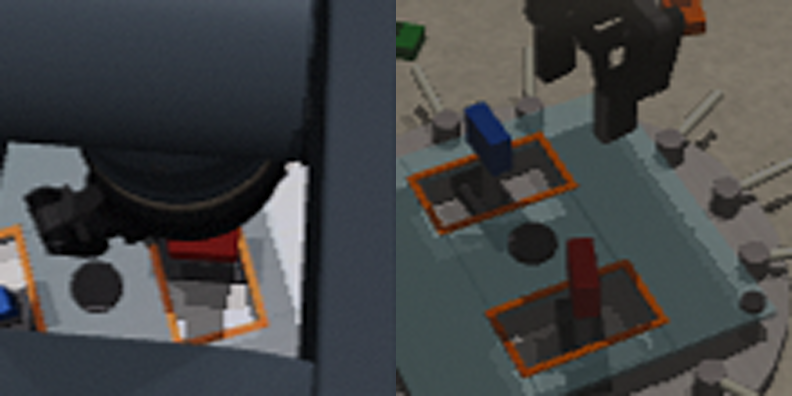

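The view shows the gripper open above the carousel and red still in place. All six keys are evidently needed in every row.

Call:
servo_tool([
  {"dx": 5, "dy": 0, "dz": 0, "ax": -7.5, "ay": 0, "az": 0},
  {"dx": 10, "dy": 0, "dz": 0, "ax": -7.5, "ay": 0, "az": 0},
  {"dx": 10, "dy": 0, "dz": 0, "ax": -7.5, "ay": 0, "az": 0},
  {"dx": 10, "dy": 0, "dz": 0, "ax": -7.5, "ay": 0, "az": 0},
  {"dx": 10, "dy": 0, "dz": 0, "ax": -7.5, "ay": 0, "az": 0},
  {"dx": 10, "dy": 0, "dz": 0, "ax": -7.5, "ay": 0, "az": 0},
  {"dx": 10, "dy": 0, "dz": 0, "ax": -7.5, "ay": 0, "az": 0},
  {"dx": 5, "dy": 0, "dz": 0, "ax": -7.5, "ay": 0, "az": 0},
  {"dx": 0, "dy": 0, "dz": 0, "ax": 0, "ay": 0, "az": 0},
  {"dx": 0, "dy": 0, "dz": 0, "ax": 0, "ay": 0, "az": 0},
])

```text
time_s: 3.1
eef_pos: [0.5354, 0.0671, 0.1615]
tool_rot: [-0.467, -0.531, -0.467, 0.531]
ft_force: [0.2, -0.2, -0.3]
width: 0.585
```

```bash
python3 -c "
from fit import *
go([.537,.072,.075],-6.8)
I={n:viewer.read_camera(n) for n in('side','top')}
for n in I: cv2.imwrite(f'pics/{n}3.png',I[n])
cv2.imwrite('pics/c4.png',np.hstack([crop(I['top'],260,150,110,110,3.6),crop(I['side'],260,120,110,110,3.6)]))
"
```

```text
t 3.1 pos [535.4  67.1 161.5] yaw -7.4 toolx [-0. -0. -1.] j [-4.7 29.2 98.3 -0.  52.5  2.7] w 49.9 F [ 0.2 -0.2 -0.3] T [ 0.04 -0.03 -0.04]
tool d mm [86.5  1.  -5.1]
ax -0.6
```

View pics/c4.png

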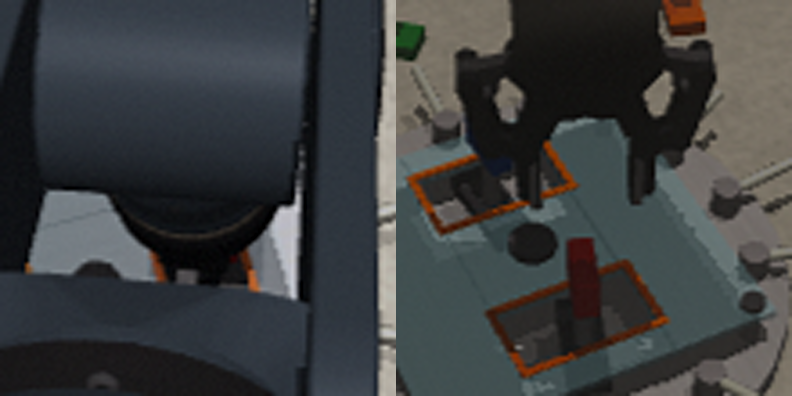

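The two fingers straddle the red grip's column in the side view. I'll lower to the grip with the small correction.

Call:
servo_tool([
  {"dx": 5, "dy": 1, "dz": -5, "ax": -0.6, "ay": 0, "az": 0},
  {"dx": 14, "dy": 0, "dz": 0, "ax": 0, "ay": 0, "az": 0},
  {"dx": 14, "dy": 0, "dz": 0, "ax": 0, "ay": 0, "az": 0},
  {"dx": 14, "dy": 0, "dz": 0, "ax": 0, "ay": 0, "az": 0},
  {"dx": 14, "dy": 0, "dz": 0, "ax": 0, "ay": 0, "az": 0},
  {"dx": 10, "dy": 0, "dz": 0, "ax": 0, "ay": 0, "az": 0},
  {"dx": 10, "dy": 0, "dz": 0, "ax": 0, "ay": 0, "az": 0},
  {"dx": 5, "dy": 0, "dz": 0, "ax": 0, "ay": 0, "az": 0},
  {"dx": 0, "dy": 0, "dz": 0, "ax": 0, "ay": 0, "az": 0},
  {"dx": 0, "dy": 0, "dz": 0, "ax": 0, "ay": 0, "az": 0},
])

```text
time_s: 4.2
eef_pos: [0.5374, 0.0732, 0.0755]
tool_rot: [0.471, 0.528, 0.47, -0.528]
ft_force: [0.0, 0.6, 0.2]
width: 0.587
```

```bash
python3 -c "
from fit import *
go([.537,.072,.075],-6.8)
I={n:viewer.read_camera(n) for n in('side','top')}
for n in I: cv2.imwrite(f'pics/{n}4.png',I[n])
cv2.imwrite('pics/c5.png',np.hstack([crop(I['top'],280,170,70,70,5.7),crop(I['side'],275,140,70,70,5.7)]))
"
```

```text
t 4.2 pos [537.4  73.2  75.5] yaw -6.6 toolx [ 0.001 -0.    -1.   ] j [ -4.1  37.4 101.2   0.   41.4   2.5] w 50.1 F [0.  0.6 0.2] T [-0.   -0.03  0.  ]
tool d mm [ 0.5 -0.3  1.2]
ax 0.2
```

View pics/c5.png

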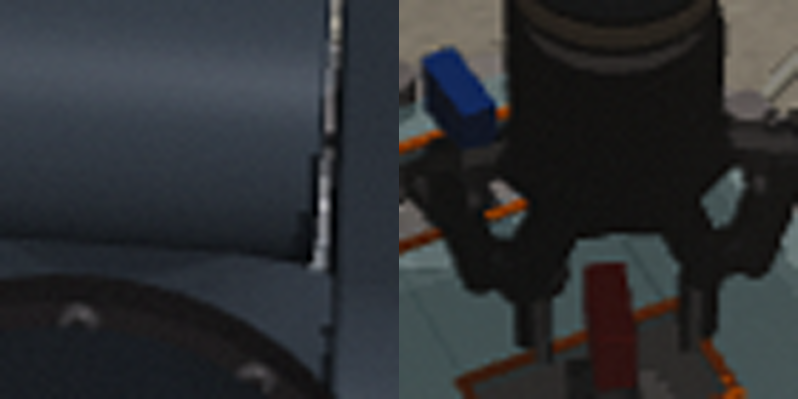

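The grip sits midway between the fingers (side crop: fingers at x≈535 and 697, grip at 610). I'll close on it.

Call:
servo_tool([
  {"dx": 0, "dy": 0, "dz": 0, "ax": 0, "ay": 0, "az": 0},
  {"dx": 0, "dy": 0, "dz": 0, "ax": 0, "ay": 0, "az": 0},
  {"dx": 0, "dy": 0, "dz": 0, "ax": 0, "ay": 0, "az": 0},
  {"dx": 0, "dy": 0, "dz": 0, "ax": 0, "ay": 0, "az": 0},
  {"dx": 0, "dy": 0, "dz": 0, "ax": 0, "ay": 0, "az": 0},
  {"dx": 0, "dy": 0, "dz": 0, "ax": 0, "ay": 0, "az": 0},
  {"dx": 0, "dy": 0, "dz": 0, "ax": 0, "ay": 0, "az": 0},
  {"dx": 0, "dy": 0, "dz": 0, "ax": 0, "ay": 0, "az": 0},
], jaw=5, squeeze=50)

```text
time_s: 5.1
eef_pos: [0.5371, 0.0732, 0.0754]
tool_rot: [-0.471, -0.528, -0.471, 0.528]
ft_force: [0.2, -0.6, 2.6]
width: 0.177
```

```bash
python3 -c "
from fit import *
go([.533,.074,.079],-75)"
```

```text
t 5.1 pos [537.1  73.2  75.4] yaw -6.6 toolx [-0.  0. -1.] j [ -4.1  37.4 101.2  -0.   41.4   2.5] w 15.2 F [ 0.2 -0.6  2.6] T [-0.01  0.11  0.05]
tool d mm [-3.6 -4.2 -0.3]
ax 68.4
```

Held: the opening is about 15–16 mm. I'll lift 4 mm (the guard leaves 13 mm), centre it on the slot, and make half the turn while watching the forces.

Call:
servo_tool([
  {"dx": -2, "dy": 0, "dz": 0, "ax": 0, "ay": 0, "az": 0},
  {"dx": -2, "dy": 0, "dz": 0, "ax": 0, "ay": 0, "az": 0},
  {"dx": 0, "dy": -2, "dz": 0, "ax": 0, "ay": 0, "az": 0},
  {"dx": 0, "dy": -2, "dz": 0, "ax": 0, "ay": 0, "az": 0},
  {"dx": 0, "dy": 0, "dz": 0, "ax": 4, "ay": 0, "az": 0},
  {"dx": 0, "dy": 0, "dz": 0, "ax": 5, "ay": 0, "az": 0},
  {"dx": 0, "dy": 0, "dz": 0, "ax": 5, "ay": 0, "az": 0},
  {"dx": 0, "dy": 0, "dz": 0, "ax": 5, "ay": 0, "az": 0},
  {"dx": 0, "dy": 0, "dz": 0, "ax": 5, "ay": 0, "az": 0},
  {"dx": 0, "dy": 0, "dz": 0, "ax": 5, "ay": 0, "az": 0},
  {"dx": 0, "dy": 0, "dz": 0, "ax": 5, "ay": 0, "az": 0},
])

```text
time_s: 6.2
eef_pos: [0.5328, 0.0737, 0.0791]
tool_rot: [-0.295, -0.643, -0.295, 0.643]
ft_force: [0.5, 0.0, -2.5]
width: 0.176
```

```bash
python3 -c "
from fit import *
go([.533,.074,.079],-75)"
```

```text
t 6.2 pos [532.8  73.7  79.1] yaw -40.8 toolx [-0.001  0.    -1.   ] j [ -4.   36.8 101.7  -0.   41.5  36.7] w 15.0 F [ 0.5  0.  -2.5] T [ 0.03 -0.01  0.02]
tool d mm [ 0.1 -0.1 -0.4]
ax 34.2
```

Force is only the key's weight (2.5 N) and there is no torque. I'll finish the turn.

Call:
servo_tool([
  {"dx": 0, "dy": 0, "dz": 0, "ax": 5, "ay": 0, "az": 0},
  {"dx": 0, "dy": 0, "dz": 0, "ax": 5, "ay": 0, "az": 0},
  {"dx": 0, "dy": 0, "dz": 0, "ax": 5, "ay": 0, "az": 0},
  {"dx": 0, "dy": 0, "dz": 0, "ax": 5, "ay": 0, "az": 0},
  {"dx": 0, "dy": 0, "dz": 0, "ax": 5, "ay": 0, "az": 0},
  {"dx": 0, "dy": 0, "dz": 0, "ax": 5, "ay": 0, "az": 0},
  {"dx": 0, "dy": 0, "dz": 0, "ax": 4, "ay": 0, "az": 0},
  {"dx": 0, "dy": 0, "dz": 0, "ax": 0, "ay": 0, "az": 0},
  {"dx": 0, "dy": 0, "dz": 0, "ax": 0, "ay": 0, "az": 0},
])

```text
time_s: 7.1
eef_pos: [0.5329, 0.0736, 0.0792]
tool_rot: [-0.096, -0.7, -0.096, 0.701]
ft_force: [-1.1, 0.2, -2.2]
width: 0.179
```

```bash
python3 -c "
from fit import *
go([.533,.074,.079],-75)
I={n:viewer.read_camera(n) for n in('side','top')}
for n in I: cv2.imwrite(f'pics/{n}5.png',I[n])
cv2.imwrite('pics/c6.png',np.hstack([crop(I['top'],280,180,70,70,5.7),crop(I['side'],275,170,70,70,5.7)]))
"
```

```text
t 7.1 pos [532.9  73.6  79.2] yaw -74.5 toolx [-0.  0. -1.] j [ -4.   36.8 101.7   0.   41.5  70.4] w 15.3 F [-1.1  0.2 -2.2] T [-0.03 -0.05  0.03]
tool d mm [ 0.2 -0.3 -0.2]
ax 0.5
```

View pics/c6.png

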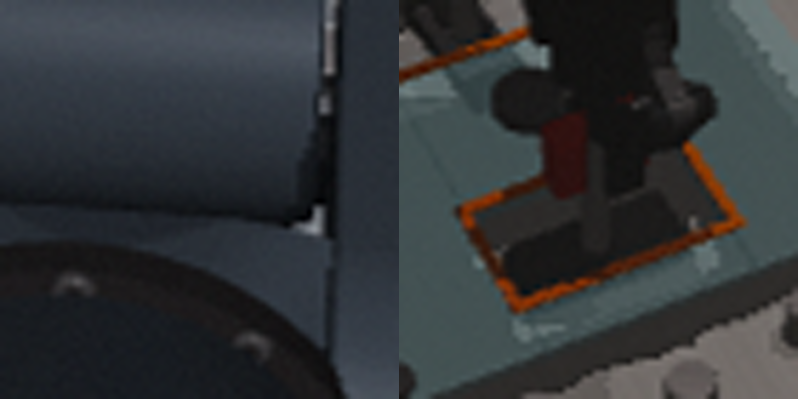

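The foot now lies parallel to the orange slot with gaps all round, centred at about x≈600 in the crop, like the slot. I'll draw it straight up, slowly at first.

Call:
servo_tool([
  {"dx": -3, "dy": 0, "dz": 0, "ax": 0.4, "ay": 0, "az": 0},
  {"dx": -3, "dy": 0, "dz": 0, "ax": 0, "ay": 0, "az": 0},
  {"dx": -3, "dy": 0, "dz": 0, "ax": 0, "ay": 0, "az": 0},
  {"dx": -3, "dy": 0, "dz": 0, "ax": 0, "ay": 0, "az": 0},
  {"dx": -3, "dy": 0, "dz": 0, "ax": 0, "ay": 0, "az": 0},
  {"dx": 0, "dy": 0, "dz": 0, "ax": 0, "ay": 0, "az": 0},
])

```text
time_s: 7.8
eef_pos: [0.5335, 0.0736, 0.0949]
tool_rot: [0.093, 0.701, 0.093, -0.701]
ft_force: [0.5, 0.3, -2.3]
width: 0.182
```

```bash
python3 -c "
from fit import *
go([.533,.074,.18],-75)"
```

```text
t 7.8 pos [533.5  73.6  94.9] yaw -74.9 toolx [ 0.001 -0.    -1.   ] j [ -4.   35.3 101.2   0.   43.5  70.9] w 15.6 F [ 0.5  0.3 -2.3] T [-0.01 -0.01  0.06]
tool d mm [-85.1  -0.5   0.3]
ax 0.1
```

The foot's top is in the slot with no contact force. Continuing up.

Call:
servo_tool([
  {"dx": -4, "dy": 0, "dz": 0, "ax": 0, "ay": 0, "az": 0},
  {"dx": -4, "dy": 0, "dz": 0, "ax": 0, "ay": 0, "az": 0},
  {"dx": -4, "dy": 0, "dz": 0, "ax": 0, "ay": 0, "az": 0},
  {"dx": -5, "dy": 0, "dz": 0, "ax": 0, "ay": 0, "az": 0},
  {"dx": -6, "dy": 0, "dz": 0, "ax": 0, "ay": 0, "az": 0},
  {"dx": -8, "dy": 0, "dz": 0, "ax": 0, "ay": 0, "az": 0},
  {"dx": -10, "dy": 0, "dz": 0, "ax": 0, "ay": 0, "az": 0},
  {"dx": -12, "dy": 0, "dz": 0, "ax": 0, "ay": 0, "az": 0},
  {"dx": -12, "dy": 0, "dz": 0, "ax": 0, "ay": 0, "az": 0},
  {"dx": -12, "dy": 0, "dz": 0, "ax": 0, "ay": 0, "az": 0},
  {"dx": -8, "dy": 0, "dz": 0, "ax": 0, "ay": 0, "az": 0},
  {"dx": 0, "dy": 0, "dz": 0, "ax": 0, "ay": 0, "az": 0},
])

```text
time_s: 9.0
eef_pos: [0.5341, 0.0736, 0.1809]
tool_rot: [0.093, 0.702, 0.092, -0.7]
ft_force: [0.1, -1.0, -1.9]
width: 0.179
```

```bash
python3 -c "
from fit import *
go([.593,-.232,.15],-75);go([.593,-.232,.15],-118.6)
I={n:viewer.read_camera(n) for n in('side','top')}
for n in I: cv2.imwrite(f'pics/{n}6.png',I[n])
"
```

```text
t 9.0 pos [534.1  73.6 180.9] yaw -74.9 toolx [ 0.003 -0.    -1.   ] j [-4.  27.5 97.5 -0.  54.8 70.9] w 15.2 F [ 0.1 -1.  -1.9] T [-0.02 -0.02 -0.  ]
tool d mm [ 31.2 310.4  22.6]
ax 0.1
t 9.0 pos [534.1  73.6 180.9] yaw -74.9 toolx [ 0.003 -0.    -1.   ] j [-4.  27.5 97.5 -0.  54.8 70.9] w 15.2 F [ 0.1 -1.  -1.9] T [-0.02 -0.02 -0.  ]
tool d mm [ 31.2 310.4  22.6]
ax 43.7
```

Key is clear of the guard (underside at about 125 mm). Carrying it level to over the tray.

Call:
servo_tool([
  {"dx": 0, "dy": 10, "dz": 1, "ax": 0, "ay": 0, "az": 0},
  {"dx": 0, "dy": 20, "dz": 1.5, "ax": 0, "ay": 0, "az": 0},
  {"dx": 0, "dy": 25, "dz": 2, "ax": 0, "ay": 0, "az": 0},
  {"dx": 0, "dy": 25, "dz": 2, "ax": 0, "ay": 0, "az": 0},
  {"dx": 0, "dy": 25, "dz": 2, "ax": 0, "ay": 0, "az": 0},
  {"dx": 0, "dy": 25, "dz": 2, "ax": 0, "ay": 0, "az": 0},
  {"dx": 0, "dy": 25, "dz": 2, "ax": 0, "ay": 0, "az": 0},
  {"dx": 0, "dy": 25, "dz": 2, "ax": 0, "ay": 0, "az": 0},
  {"dx": 0, "dy": 25, "dz": 2, "ax": 0, "ay": 0, "az": 0},
  {"dx": 0, "dy": 25, "dz": 2, "ax": 0, "ay": 0, "az": 0},
  {"dx": 0, "dy": 25, "dz": 2, "ax": 0, "ay": 0, "az": 0},
  {"dx": 0, "dy": 25, "dz": 1, "ax": 0, "ay": 0, "az": 0},
  {"dx": 0, "dy": 20, "dz": 1, "ax": 0, "ay": 0, "az": 0},
  {"dx": 0, "dy": 10, "dz": 0, "ax": 0, "ay": 0, "az": 0},
  {"dx": 0, "dy": 0, "dz": 0, "ax": 0, "ay": 0, "az": 0},
])

```text
time_s: 10.6
eef_pos: [0.592, -0.2331, 0.1788]
tool_rot: [-0.092, -0.701, -0.092, 0.701]
ft_force: [0.0, -1.0, -2.2]
width: 0.177
```

Call:
servo_tool([
  {"dx": 0, "dy": 0, "dz": 0, "ax": 4, "ay": 0, "az": 0},
  {"dx": 0, "dy": 0, "dz": 0, "ax": 6.5, "ay": 0, "az": 0},
  {"dx": 0, "dy": 0, "dz": 0, "ax": 6.5, "ay": 0, "az": 0},
  {"dx": 0, "dy": 0, "dz": 0, "ax": 6.5, "ay": 0, "az": 0},
  {"dx": 0, "dy": 0, "dz": 0, "ax": 6.5, "ay": 0, "az": 0},
  {"dx": 0, "dy": 0, "dz": 0, "ax": 6.5, "ay": 0, "az": 0},
  {"dx": 0, "dy": 0, "dz": 0, "ax": 4, "ay": 0, "az": 0},
  {"dx": 0, "dy": 0, "dz": 0, "ax": 3, "ay": 0, "az": 0},
  {"dx": 0, "dy": 0, "dz": 0, "ax": 0, "ay": 0, "az": 0},
  {"dx": 0, "dy": 0, "dz": 0, "ax": 0, "ay": 0, "az": 0},
])

```text
time_s: 11.6
eef_pos: [0.5917, -0.2304, 0.1792]
tool_rot: [0.173, -0.685, 0.173, 0.686]
ft_force: [-0.2, 0.7, -2.9]
width: 0.173
```

```bash
python3 -c "
from fit import *
go([.593,-.232,.0605],-118.6)
I={n:viewer.read_camera(n) for n in('side','top')}
for n in I: cv2.imwrite(f'pics/{n}7.png',I[n])
cv2.imwrite('pics/c7.png',np.hstack([crop(I['top'],390,120,130,130,3),crop(I['side'],280,230,180,130,2.2) if 0 else cv2.resize(I['side'][200:390,280:470],(390,390))]))
"
```

```text
t 11.6 pos [ 591.7 -230.4  179.2] yaw -118.3 toolx [-0.001  0.001 -1.   ] j [-31.4  34.4  83.4   0.   62.3  87. ] w 14.8 F [-0.2  0.7 -2.9] T [-0.03 -0.01 -0.04]
tool d mm [118.7   0.8  -2.1]
ax 0.3
```

View pics/c7.png

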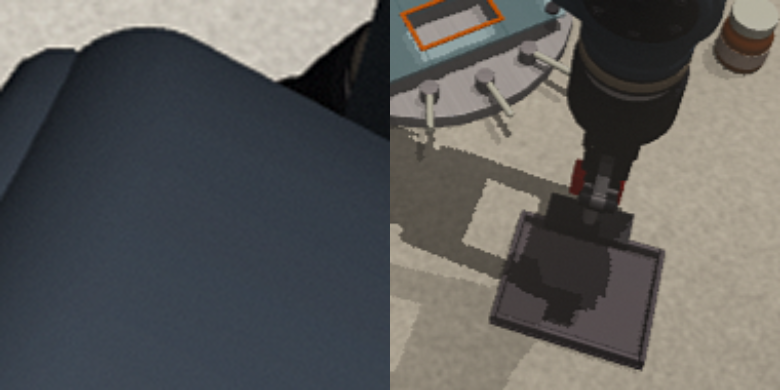

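The key hangs upright, foot parallel to the tray's long side, above the tray (side crop: foot at (592,218), tray below). I'll lower to about 7 mm above the floor.

Call:
servo_tool([
  {"dx": 5, "dy": 0.5, "dz": -1.5, "ax": 0, "ay": 0, "az": 0},
  {"dx": 12, "dy": 0, "dz": 0, "ax": 0, "ay": 0, "az": 0},
  {"dx": 14, "dy": 0, "dz": 0, "ax": 0, "ay": 0, "az": 0},
  {"dx": 14, "dy": 0, "dz": 0, "ax": 0, "ay": 0, "az": 0},
  {"dx": 14, "dy": 0, "dz": 0, "ax": 0, "ay": 0, "az": 0},
  {"dx": 14, "dy": 0, "dz": 0, "ax": 0, "ay": 0, "az": 0},
  {"dx": 12, "dy": 0, "dz": 0, "ax": 0, "ay": 0, "az": 0},
  {"dx": 10, "dy": 0, "dz": 0, "ax": 0, "ay": 0, "az": 0},
  {"dx": 8, "dy": 0, "dz": 0, "ax": 0, "ay": 0, "az": 0},
  {"dx": 5, "dy": 0, "dz": 0, "ax": 0, "ay": 0, "az": 0},
  {"dx": 4, "dy": 0, "dz": 0, "ax": 0, "ay": 0, "az": 0},
  {"dx": 0, "dy": 0, "dz": 0, "ax": 0, "ay": 0, "az": 0},
  {"dx": 0, "dy": 0, "dz": 0, "ax": 0, "ay": 0, "az": 0},
])

```text
time_s: 13.0
eef_pos: [0.5933, -0.2329, 0.0677]
tool_rot: [-0.174, 0.686, -0.174, -0.685]
ft_force: [0.1, 0.9, -1.8]
width: 0.182
```

```bash
python3 -c "
from fit import *
go([.593,-.232,.0605],-118.6)
I={n:viewer.read_camera(n) for n in('side',)}
cv2.imwrite('pics/c8.png',crop(I['side'],315,250,120,130,4))
"
```

```text
t 13.0 pos [ 593.3 -232.9   67.7] yaw -118.5 toolx [ 0.001 -0.    -1.   ] j [-31.5  43.   87.1   0.   49.8  87. ] w 15.5 F [ 0.1  0.9 -1.8] T [-0.01  0.   -0.04]
tool d mm [ 7.2 -0.6  0.7]
ax 0.1
```

View pics/c8.png

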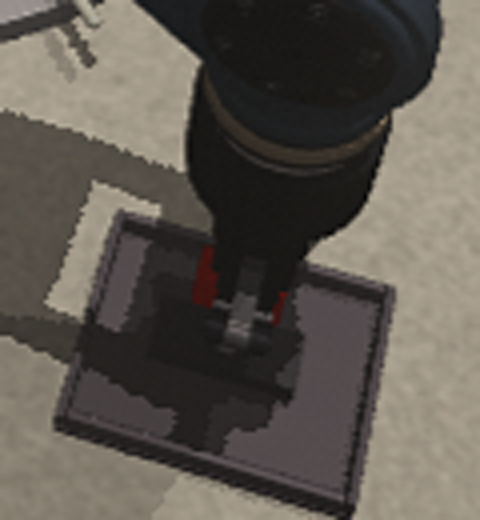

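The foot is well inside the tray, central at about (235,340) in the crop. Lowering the last millimetres slowly.

Call:
servo_tool([
  {"dx": 1, "dy": 0, "dz": 0, "ax": 0, "ay": 0, "az": 0},
  {"dx": 1, "dy": 0, "dz": 0, "ax": 0, "ay": 0, "az": 0},
  {"dx": 1, "dy": 0, "dz": 0, "ax": 0, "ay": 0, "az": 0},
  {"dx": 1, "dy": 0, "dz": 0, "ax": 0, "ay": 0, "az": 0},
  {"dx": 1, "dy": 0, "dz": 0, "ax": 0, "ay": 0, "az": 0},
  {"dx": 0.5, "dy": 0, "dz": 0, "ax": 0, "ay": 0, "az": 0},
  {"dx": 0.5, "dy": 0, "dz": 0, "ax": 0, "ay": 0, "az": 0},
  {"dx": 0, "dy": 0, "dz": 0, "ax": 0, "ay": 0, "az": 0},
  {"dx": 0, "dy": 0, "dz": 0, "ax": 0, "ay": 0, "az": 0},
])

```text
time_s: 13.95
eef_pos: [0.593, -0.2328, 0.0613]
tool_rot: [-0.174, 0.685, -0.174, -0.685]
ft_force: [0.0, -0.6, -2.0]
width: 0.181
```

Call:
servo_tool([
  {"dx": 0.5, "dy": 0, "dz": 0, "ax": 0, "ay": 0, "az": 0},
  {"dx": 0.5, "dy": 0, "dz": 0, "ax": 0, "ay": 0, "az": 0},
  {"dx": 0, "dy": 0, "dz": 0, "ax": 0, "ay": 0, "az": 0},
])

```text
time_s: 14.25
eef_pos: [0.5931, -0.2328, 0.0605]
tool_rot: [-0.174, 0.685, -0.174, -0.685]
ft_force: [0.6, -0.5, -0.1]
width: 0.175
```

The weight has left the wrist (−2 → −0.1 N), so there is contact. A small final seat, then open gently.

Call:
servo_tool([
  {"dx": 0.3, "dy": 0, "dz": 0, "ax": 0, "ay": 0, "az": 0},
  {"dx": 0, "dy": 0, "dz": 0, "ax": 0, "ay": 0, "az": 0},
])

```text
time_s: 14.45
eef_pos: [0.5931, -0.2328, 0.0605]
tool_rot: [-0.174, 0.686, -0.174, -0.685]
ft_force: [-0.3, 0.9, 2.3]
width: 0.179
```

Call:
servo_tool([
  {"dx": 0, "dy": 0, "dz": 0, "ax": 0, "ay": 0, "az": 0},
  {"dx": 0, "dy": 0, "dz": 0, "ax": 0, "ay": 0, "az": 0},
  {"dx": 0, "dy": 0, "dz": 0, "ax": 0, "ay": 0, "az": 0},
  {"dx": 0, "dy": 0, "dz": 0, "ax": 0, "ay": 0, "az": 0},
  {"dx": 0, "dy": 0, "dz": 0, "ax": 0, "ay": 0, "az": 0},
  {"dx": 0, "dy": 0, "dz": 0, "ax": 0, "ay": 0, "az": 0},
], jaw=45, squeeze=20)

```text
time_s: 15.05
eef_pos: [0.593, -0.2327, 0.06]
tool_rot: [0.174, -0.685, 0.174, 0.685]
ft_force: [-0.3, 0.9, 0.2]
width: 0.522
```

Call:
servo_tool([
  {"dx": -4, "dy": 0, "dz": 0, "ax": 0, "ay": 0, "az": 0},
  {"dx": -8, "dy": 0, "dz": 0, "ax": 0, "ay": 0, "az": 0},
  {"dx": -12, "dy": 0, "dz": 0, "ax": 0, "ay": 0, "az": 0},
  {"dx": -15, "dy": 0, "dz": 0, "ax": 0, "ay": 0, "az": 0},
  {"dx": -15, "dy": 0, "dz": 0, "ax": 0, "ay": 0, "az": 0},
  {"dx": -20, "dy": 0, "dz": 0, "ax": 0, "ay": 0, "az": 0},
  {"dx": -20, "dy": 0, "dz": 0, "ax": 0, "ay": 0, "az": 0},
  {"dx": -20, "dy": 0, "dz": 0, "ax": 0, "ay": 0, "az": 0},
  {"dx": -20, "dy": 0, "dz": 0, "ax": 0, "ay": 0, "az": 0},
  {"dx": -16, "dy": 0, "dz": 0, "ax": 0, "ay": 0, "az": 0},
  {"dx": 0, "dy": 0, "dz": 0, "ax": 0, "ay": 0, "az": 0},
])

```text
time_s: 16.15
eef_pos: [0.5948, -0.2337, 0.2142]
tool_rot: [-0.173, 0.688, -0.175, -0.683]
ft_force: [0.7, -0.1, 0.1]
width: 0.524
```

Call:
servo_tool([
  {"dx": 0, "dy": 30, "dz": 0, "ax": 0, "ay": 0, "az": 0},
  {"dx": 0, "dy": 40, "dz": 0, "ax": 0, "ay": 0, "az": 0},
  {"dx": 0, "dy": 40, "dz": 0, "ax": 0, "ay": 0, "az": 0},
  {"dx": 0, "dy": 40, "dz": 0, "ax": 0, "ay": 0, "az": 0},
  {"dx": 0, "dy": 40, "dz": 0, "ax": 0, "ay": 0, "az": 0},
  {"dx": 0, "dy": 40, "dz": 0, "ax": 0, "ay": 0, "az": 0},
  {"dx": 0, "dy": 40, "dz": 0, "ax": 0, "ay": 0, "az": 0},
  {"dx": 0, "dy": 40, "dz": 0, "ax": 0, "ay": 0, "az": 0},
  {"dx": 0, "dy": 0, "dz": 0, "ax": 0, "ay": 0, "az": 0},
  {"dx": 0, "dy": 0, "dz": 0, "ax": 0, "ay": 0, "az": 0},
])

```text
time_s: 17.15
eef_pos: [0.4443, -0.5056, 0.2094]
tool_rot: [0.175, -0.685, 0.174, 0.686]
ft_force: [1.1, 0.8, -0.6]
width: 0.522
```

```bash
python3 - <<'E'
from fit import *
go([.593,-.232,.0605],-118.6)
I={n:viewer.read_camera(n) for n in('side','top')}
for n in I: cv2.imwrite(f'pics/{n}9.png',I[n])
cv2.imwrite('pics/c9.png',np.hstack([crop(I['top'],230,130,270,170,1.48),cv2.resize(I['side'][130:390,240:440],(400,520))[:251] if 0 else cv2.resize(I['side'][140:390,220:440],(221,251))]))
out=np.zeros((600,800,3),np.uint8);a=crop(I['top'],220,140,280,180,1.42);out[:a.shape[0],:a.shape[1]]=a;b=crop(I['side'],220,130,220,260,1.8);out[:b.shape[0],400:400+b.shape[1]]=b;cv2.imwrite('pics/c9.png',out)
B=dict(side=(330,270,90,90),top=(410,150,80,90))
M,O=masks(I,B,redm);print([int(m.sum()) for m in M.values()])
p,f=fit(M,O,[.593,-.233,.076,np.radians(-28.5)],(.04,.016,.03),[.004,.004,.004,.15]);print(p.round(4),np.degrees(p[3]).round(1),f)
def bl(im):
    h=cv2.cvtColor(im,cv2.COLOR_BGR2HSV);return (h[...,0]>100)&(h[...,0]<130)&(h[...,1]>120)&(h[...,2]>25)
for k in(0,9): print("blue",k,[np.argwhere(bl(cv2.imread(f"pics/{n}{k}.png"))[y:y+h,x:x+w]).mean(0).round(2) for n,(x,y,w,h) in dict(side=(270,140,30,35),top=(240,222,30,25)).items()])
E
```

```text
t 17.15 pos [ 444.3 -505.6  209.4] yaw -118.6 toolx [-0.     0.002 -1.   ] j [-58.2  35.3  75.8   0.   68.9  60.4] w 44.6 F [ 1.1  0.8 -0.6] T [-0.01 -0.03  0.03]
tool d mm [ 1.492e+02 -3.113e+02  2.000e-01]
ax 0.0Traceback (most recent call last):
  File "<stdin>", line 5, in <module>
    return _nx.concatenate(arrs, 1, dtype=dtype, casting=casting)
           ~~~~~~~~~~~~~~~^^^^^^^^^^^^^^^^^^^^^^^^^^^^^^^^^^^^^^^
ValueError: all the input array dimensions except for the concatenation axis must match exactly, but along dimension 0, the array at index 0 has size 252 and the array at index 1 has size 251
```

```bash
python3 - <<'E'
from fit import *
I={n:cv2.imread(f'pics/{n}9.png') for n in('side','top')}
out=np.zeros((480,800,3),np.uint8);a=crop(I['top'],220,140,280,180,1.42);out[:a.shape[0],:a.shape[1]]=a;b=crop(I['side'],220,130,220,260,1.8);out[:b.shape[0],400:400+b.shape[1]]=b;cv2.imwrite('pics/c9.png',out)
B=dict(side=(330,270,90,90),top=(410,150,80,90))
M,O=masks(I,B,redm);print([int(m.sum()) for m in M.values()])
p,f=fit(M,O,[.593,-.233,.076,np.radians(-28.5)],(.04,.016,.03),[.004,.004,.004,.15]);print(p.round(4),np.degrees(p[3]).round(1),f)
def bl(im):
    h=cv2.cvtColor(im,cv2.COLOR_BGR2HSV);return (h[...,0]>100)&(h[...,0]<130)&(h[...,1]>120)&(h[...,2]>25)
for k in(0,9): print("blue",k,[np.argwhere(bl(cv2.imread(f"pics/{n}{k}.png"))[y:y+h,x:x+w]).mean(0).round(2) for n,(x,y,w,h) in dict(side=(270,140,30,35),top=(240,222,30,25)).items()])
E
```

```text
[314, 214]
[ 0.592  -0.2304  0.0745 -0.5234] -30.0 81.90588235294118
blue 0 [array([14.44, 15.25]), array([13.69, 12.81])]
blue 9 [array([14.39, 15.12]), array([13.83, 12.87])]
```

View pics/c9.png

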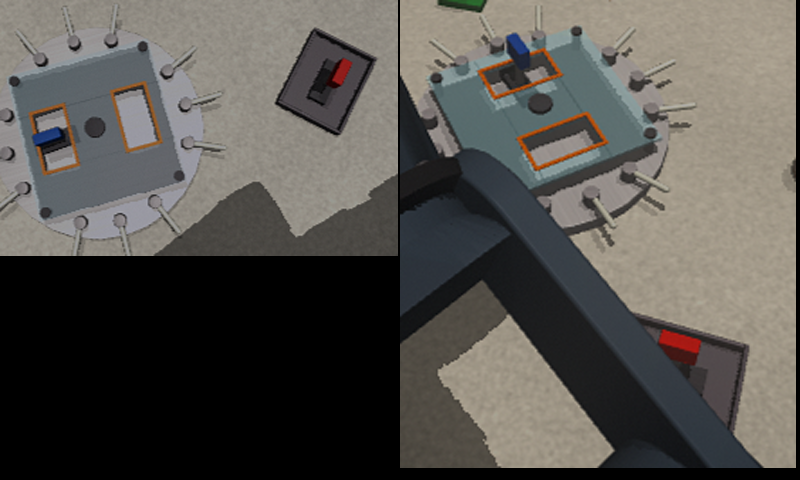

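The key stands upright in the middle of the tray (top crop (340,72), side crop (680,347)). The red slot is empty, the blue key has not moved, and the arm is clear. Handing in.

```bash
python3 -c "
from station import bot
print(bot.hand_in())"
```

```text
the job is handed in; nothing more can be done
None
```

The red-gripped key is standing upright on its foot in the middle of the dark grey tray, and the job was handed in at about 17 s of the 42 s allowed. I gripped the key, raised it 4 mm, turned it 68° until the foot lay along the slot, and drew it straight up. I then lowered it into the tray and moved the arm clear.

- **Force:** during the turn and the draw, the readings between moves showed only the key's own weight, about 2.5 N. At set-down they reached about 2.3 N.
- **Position:** the last picture puts the red grip at (0.592, −0.230, 0.075). The expected grip height is 0.076 m, and the tray centre measures (0.593, −0.232).
- **Blue key:** its image position shifted by less than 0.2 px between the first and last pictures.
- **Arm:** the gripper is open and touching nothing.

Two arm moves were refused at first because their rows did not list all six numbers; the arm did not move on those. In the last side view the arm partly hid the key, so the final position rests mainly on the top view. That top view shows the foot flat inside the tray walls.

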